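# Reset the tripped switch of the tea warmer

### The arm

A 6-joint arm with a two-finger parallel gripper is mounted at the origin on the work surface. World frame = base frame: x ahead of the robot, y to its left, z up, the work surface at z = 0. Lengths are in m, angles in rad, forces in N, time in s.
With the tool pointing down it reaches from about 0.35 to 0.775 m from the base axis. Payload 7.3 kg.
Tool frame: the origin (TCP) lies at the very end of the fingers, on their centre line; the grasp point (between the pads) lies 19 mm behind it; x points along the fingers, y is the direction in which the jaws open and shut, and the axes are right-handed (so a half turn about x gives the same grasp; the last joint's range is limited). The gripper opens to 92 mm and grips with 3 to 60 N. Pads are 19 mm wide; open, the fingers measure 130 mm over their backs; the gripper's body (75 mm by 190 mm) begins 47 mm behind the grasp point.
Start: joints at [-1.483, 0.342, 1.524, -0, 1.275, -0.146], TCP at [0.122, -0.511, 0.227] pointing down, gripper open.
Joint ranges: [-2.53, 2.53], [-0.77, 2.02], [0.04, 2.7], [-1, 4.14], [0.28, 2.66], [-3.11, 3.11]. Speed limits (rad/s): [2.57, 2.57, 3.14, 3.14, 3.14, 3.14].

### API

Orientations are given as [roll, pitch, yaw] about the fixed x, y, z axes, in that order (R = Rz(yaw) Ry(pitch) Rx(roll)).
In Python, from cell import robot gives the robot as it stands.
- The arm moves only by the tool play_rows, never from a script. Its argument "moves" is a list that holds one entry, the list of rows, each a list of 5 numbers: the shift along the tool's x, y, z in m, then the turn about the tool's x in degrees, then the opening, from -1 (shut) to 1 (fully open), so that 0 is half open. A call has exactly 10 rows; each row shifts and turns the pose as measured when the row begins, along the tool's axes as they then stand; what a row does not reach is not made up. A row lasts 1/10 s, in which the tool goes at most 50 mm and 8.59 degrees, less where a joint would pass 70% of its speed; a pose out of reach is approached as far as the arm can. A call with a gripper value outside its range is refused whole. The fingers move at their own pace and stop on an object; "grip_force" is the grip in N (left out, the last holds). Time passes only in rows, so rows that do not move let the fingers close, or fill a call up. It gives the time, the measured TCP pose, the force and the opening at its end, in the units of the state.
- robot.observe(): the state, without advancing time (a new reading comes with each control period).
- robot.read_camera(name): name is "side" or "top"; returns the picture (420x560x3 uint8, red, green, blue); there is no depth.
- robot.get_calibration(name): a dict with "mtx" (3x3 intrinsics, pixels), "view" (4x4, takes a point from world to camera coordinates). Camera axes: x right, y up, looking along -z (the intrinsics and any distortion apply to the point x, -y, -z); pixel columns grow to the right and rows downward; lengths in m; the calibration is good to about 2 mm. A picture is of the moment at which its call begins. get_calibration takes no time and is no camera call.
- robot.hand_in(): hands the job in, once; it reports no verdict.
Trained networks look in the newest picture that a camera, given by its name, has taken for a name from the list of things; names that differ only in an ending like _2 or _b are one class to them, and where a whole thing is asked for, a point or a joint stands for the part that bears it (a point fixed in the world has none). Each returns a list of dicts, best first, with "score" (0 to 1); they miss things now and then, are a little off and sometimes report something else, mostly with a low value. They report only what shows in the picture. A call takes as long as a camera call. They do not tell look-alikes from the thing itself.
- robot.spot_in(camera, label): "point" ([column, row] in pixels, amid what is visible of it).
The state is a dict: "time": time; "qpos": joint angles; "qvel": joint speeds; "joint_efforts": joint torques, N m; "tool_pos": TCP position; "tool_rot": TCP orientation; "contact_force": force on the tool from outside, world axes, zero at the start; "torque": the same for the moment, N m; "opening": finger opening in m.
Only numpy, scipy, OpenCV 4.12 (cv2) and the standard library are available. Lean on these libraries where they do the work, as an engineer would, in place of code of your own. Each camera call takes 0.05 s, during which the arm holds its last target.

### The job

The tea warmer's trip switch has tripped: of the two grey switch boxes it is the one whose lever stands about upright, half-way. Reset it: push its lever firmly all the way to off until it seats against the hard stop inside, then throw it all the way on and let go. Never load the lever with more than about 30 N, leave the other switch on, and do not disturb the tea things.

Things in the scene. Friction and masses are not known exactly. Their poses are not given: they have to be found in the camera images.
- trip_box: the tripped switch: grey plastic box 140 mm long (its x), 86 wide (its y), 100 tall, fixed to the ledge, anywhere within the middle of it and turned up to 0.45 rad; origin under its centre. Off lies at its -x end (small steel ring on the top, nearer the robot), on at its +x end (small steel bar on the top, and the cable gland on that end's face). The top between is clear
- trip_lever (a joint): its lever angle, rad; it turns about the box's y axis. 0 is upright, negative leans to off, positive to on; its on stop is at 0.55. It starts tripped, within 0.06 of upright. Stiff friction holds the lever wherever it is left (2 to 3 N pushed level at the handle moves it, more lower down). 
- trip_handle (a point): that lever's handle, this point at its centre, 55 mm from the pivot, z along the lever: black block 36 mm wide (box y), 16 thick (box x), 26 tall, on a 10 by 12 mm stem; upright its centre is 140 mm above the ledge, underside 127 mm. Push it from either side with shut fingers from above (tips 10 to 25 mm over the box top) or pinch it lightly: over 30 N on it damages it
- trip_pivot (a point): the lever's pivot, over the box's centre, 85 mm above the ledge (15 mm below the box top)
- trip_on_end (a point): small steel bar on the box's top, 56 mm from its centre towards +x: the on end. Until it has been reset the lever is blocked hard on its way to on, at 0.08 to 0.3 rad; once reset it goes over to its on stop against its plain friction
- trip_off_end (a point): small steel ring on the box's top, 56 mm from its centre towards -x: the off end. Going off, the lever meets a catch (4 to 8 N in all over the last 11 mm of handle travel; that step is not the end), then a hard stop, hidden and different each time, at -0.37 to -0.63 rad. The catch resets only in the last 2 to 3 mm before the stop: feel it home with 13 to 20 N. The reset lasts
- other_box: the second switch box, of the same look and size, fixed to the ledge on the other side, its lever leaning fully to on (its +x end); origin under its centre; not to be touched
- other_lever (a joint): angle of the second switch's lever, rad: starts at its on stop, about 0.55, and must stay on. Stiff friction holds the lever wherever it is left (2 to 3 N pushed level at the handle moves it, more lower down).
- sugar_jar: red plastic sugar jar with a twist cap, 74 mm across, 98 tall, standing between or just behind the two boxes; origin under its centre; a bystander
- coaster: round wooden coaster, 96 mm across, 9 thick, flat on the ledge in front of the boxes; origin under its centre; a bystander
- glass0: clear tea glass, 88 mm tall, 62 mm over the rim, one of four in a row on the ledge; origin under its foot; a bystander
- glass1: clear tea glass, 88 mm tall, 62 mm over the rim, one of four in a row on the ledge; origin under its foot; a bystander
- glass2: clear tea glass, 88 mm tall, 62 mm over the rim, one of four in a row on the ledge; origin under its foot; a bystander
- glass3: clear tea glass, 88 mm tall, 62 mm over the rim, one of four in a row on the ledge; origin under its foot; a bystander
- teapot: empty stainless teapot, 136 mm across, its lid flipped upright (top at 185 mm), at the robot's right; origin under its centre; a bystander
- tray: round hammered aluminium tray, 280 mm across, 16 tall, at the robot's left; origin under its centre; a bystander
Not all that is in view belongs to the job. What is shaped like the trip_box but blue is not meant.

How it is judged:
By the outcome, as a careful person would: the job done as asked, in the order asked, and still so for the second after the job is handed in, with the robot touching nothing.
It also fails if it takes over 64 s, if anything falls off the work surface, if the arm or the gripper's body presses on something with over 40 N, if the wrist force passes 120 N, or if a joint passes its speed limit or range.

## Working session

There is one attempt and no reset: what is moved stays moved. The work goes in short steps, Python scripts to look and compute and a tool call to move; the robot and the scene stay as the last step left them, time stands still between calls to the robot, and variables do not carry over. Pictures are saved under pics/ and viewed, and the job is handed in when it is done.

Besides the shell and the picture viewer there is one more tool, called after "Request:" as name(argument=value, ...), one argument or row to a line, values as JSON. play_rows: Moves the arm, as the interface text tells. Its arguments: {"type":"object","properties":{"moves":{"type":"array"},"grip_force":{"type":"number"}},"required":["moves"]}

```bash
mkdir -p pics; ls
cat > h.py <<'E'
import numpy as np, cv2
from cell import robot
def snap(cam,name):
    im=robot.read_camera(cam); cv2.imwrite(f'pics/{name}.png',im[:,:,::-1]); return im
def cal(cam):
    c=robot.get_calibration(cam); return np.array(c['mtx']),np.array(c['view']),c
def proj(cam,p):
    K,V,_=cal(cam); q=V@np.append(p,1); q=np.array([q[0],-q[1],-q[2]]); u=K@q; return u[:2]/u[2]
def onplane(cam,px,z):
    K,V,_=cal(cam); d=np.linalg.solve(K,np.array([px[0],px[1],1.])); d=np.array([d[0],-d[1],-d[2]])
    R=V[:3,:3];t=V[:3,3]; o=-R.T@t; w=R.T@d; return o+w*(z-o[2])/w[2]
E
python3 - <<'E'
from h import *
s=robot.observe(); print(s)
for c in('top','side'):
    snap(c,c+'0'); print(cal(c))
    for l in('trip_box','trip_handle','trip_on_end','trip_off_end','other_box','sugar_jar'):
        print(c,l,[(np.round(d['point'],1).tolist(),round(d['score'],2)) for d in robot.spot_in(c,l)][:4])
print(robot.observe()['time'])
E
```

```text
pics
{'time': 0.0, 'qpos': array([-1.48301666e+00,  3.42729592e-01,  1.52503259e+00,  4.73855932e-06,
        1.27541634e+00, -1.46014635e-01]), 'qvel': array([ 0.00223179,  0.00076139, -0.00085227,  0.00054429,  0.00011102,
       -0.00025752]), 'joint_efforts': array([-1.67695100e-03, -4.31242025e+01, -2.44223410e+01,  7.15413317e-02,
        5.57461591e-02, -1.24529652e-04]), 'tool_pos': array([ 0.12160525, -0.51029025,  0.22603598]), 'tool_rot': array([-1.71966816,  1.56921045,  1.65571741]), 'contact_force': array([-0.23061464, -0.17091566, -0.06385371]), 'torque': array([ 0.0085524 , -0.02061374,  0.0280703 ]), 'opening': 0.09177886480045624}
(array([[499.65086238,   0.        , 273.5420863 ],
       [  0.        , 499.65086238, 212.74948701],
       [  0.        ,   0.        ,   1.        ]]), array([[-9.89787482e-03, -9.99950274e-01,  1.21691843e-03,
         5.01704508e-02],
       [ 9.94381473e-01, -9.71447190e-03,  1.05409278e-01,
        -4.99905867e-01],
       [-1.05392215e-01,  2.25340898e-03,  9.94428179e-01,
        -1.56662739e+00],
       [ 0.00000000e+00,  0.0000
[... 1491 characters left out ...]
0.        ,   1.        ]]), 'view': array([[-0.70478516, -0.70932893,  0.0114175 ,  0.36144523],
       [ 0.39102792, -0.37499389,  0.84052171, -0.2694443 ],
       [-0.59192487,  0.59685179,  0.54165754, -1.09262735],
       [ 0.        ,  0.        ,  0.        ,  1.        ]])})
side trip_box [([248.8, 319.9], 0.82), ([242.0, 236.0], 0.56)]
side trip_handle [([246.9, 292.9], 0.67)]
side trip_on_end [([247.7, 320.2], 0.96), ([383.1, 189.5], 0.4)]
side trip_off_end [([238.7, 237.8], 0.76), ([248.1, 317.8], 0.66), ([395.7, 199.6], 0.56), ([307.1, 196.5], 0.24)]
side other_box [([310.1, 199.5], 0.85), ([242.3, 237.6], 0.26)]
side sugar_jar [([262.8, 207.7], 0.97), ([238.0, 239.8], 0.72)]
0.7
```

View pics/top0.png

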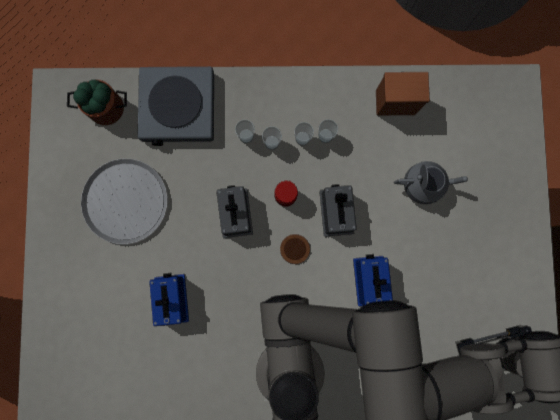

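View pics/side0.png

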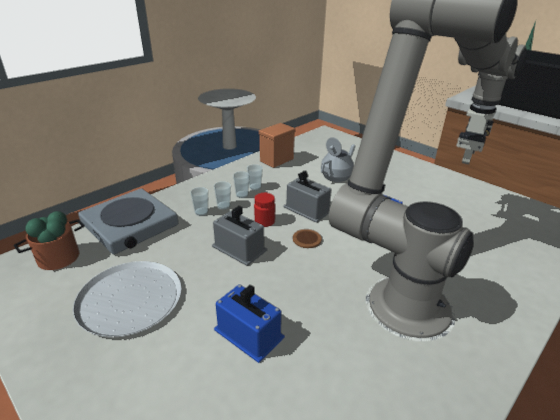

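Run:
```python
import cv2,numpy as np
a=cv2.imread('pics/top0.png'); b=cv2.imread('pics/side0.png')
cv2.imwrite('pics/top0c.png',cv2.resize(a[150:290,190:390],None,fx=4,fy=4,interpolation=cv2.INTER_CUBIC))
cv2.imwrite('pics/side0c.png',cv2.resize(b[160:310,190:390],None,fx=4,fy=4,interpolation=cv2.INTER_CUBIC))
```

```text
(no output)
```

View pics/top0c.png

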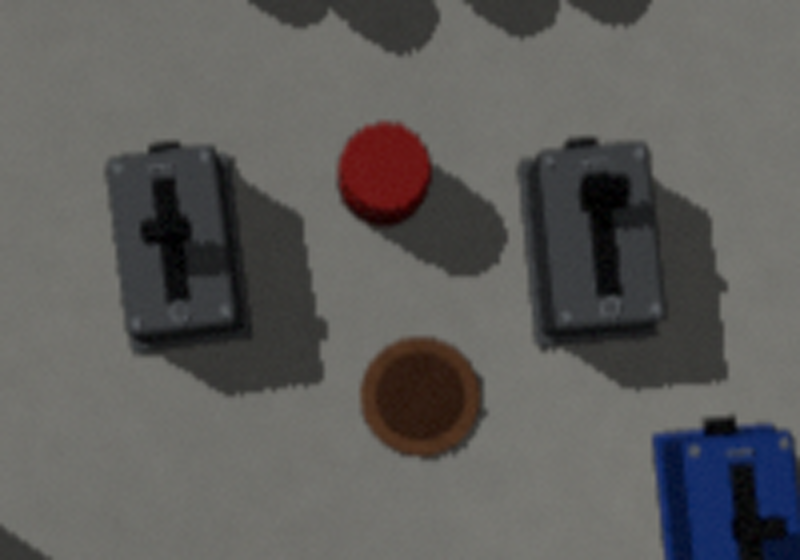

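View pics/side0c.png

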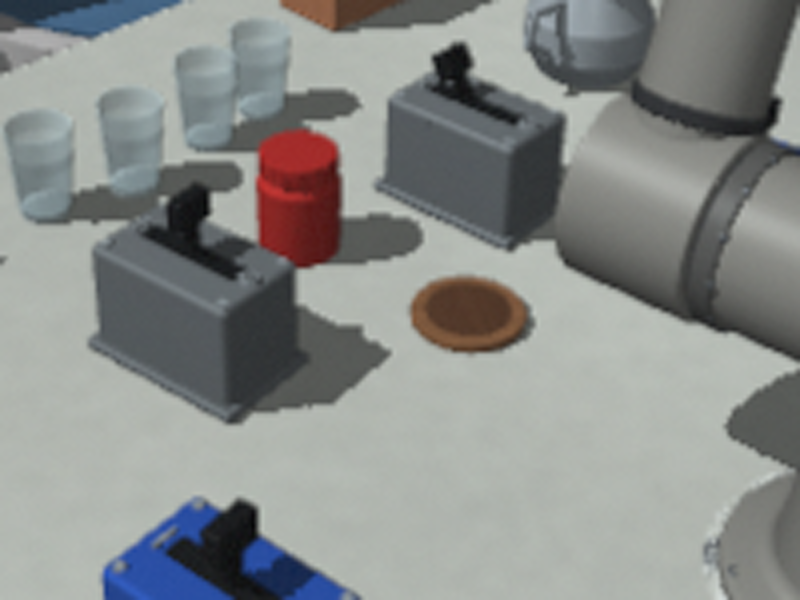

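Run:
```python
from h import *
f=lambda x,y:((x+.5)/4-.5+190,(y+.5)/4-.5+150)
g=lambda x,y:((x+.5)/4-.5+190,(y+.5)/4-.5+160)
C=[onplane('top',f(*p),.1)[:2] for p in [(107,160),(213,146),(241,318),(137,331)]]
print(np.round(C,4), [round(np.linalg.norm(C[i]-C[(i+1)%4]),4) for i in range(4)])
ring=onplane('top',f(179,310),.1);bar=onplane('top',f(160,170),.1)
print('cent',np.mean(C,0),'ring',ring,'bar',bar,(ring+bar)/2,np.linalg.norm(ring-bar))
d=bar-ring;print('yaw',np.arctan2(d[1],d[0]), 'edges',[np.arctan2(*(b-a)[::-1]) for a,b in((C[3],C[0]),(C[2],C[1]))])
print('handle top',onplane('top',f(165,231),.153))
S=[onplane('side',g(*p),.1)[:2] for p in [(95,248),(228,312),(297,263)]]
print('side',np.round(S,4), [round(np.linalg.norm(S[i]-S[(i+1)%3]),4) for i in range(2)],'ctr',(S[0]+S[2])/2)
print(onplane('side',g(190,205),.14))
```

```text
[[0.5653 0.2193]
 [0.5753 0.1384]
 [0.4434 0.1176]
 [0.4343 0.1964]] [np.float64(0.0816), np.float64(0.1336), np.float64(0.0793), np.float64(0.133)]
cent [0.504585   0.16791303] ring [0.44992518 0.16454605 0.1       ] bar [0.55720278 0.17887113 0.1       ] [0.50356398 0.17170859 0.1       ] 0.1082298085135623
yaw 0.1327475352205272 edges [np.float64(0.17365835727777804), np.float64(0.15599524731211667)]
handle top [0.50405032 0.17066744 0.153     ]
side [[0.5617 0.2206]
 [0.4303 0.2008]
 [0.44   0.1226]] [np.float64(0.1328), np.float64(0.0787)] ctr [0.50081593 0.1716384 ]
[0.50970255 0.16745704 0.14      ]
```

```bash
cat >> h.py <<'E'
from scipy.spatial.transform import Rotation as Rn
def st(pr=True):
    s=robot.observe(); R=Rn.from_euler('xyz',s['tool_rot']).as_matrix()
    if pr: print('t',round(s['time'],2),'p',np.round(s['tool_pos'],4),'F',np.round(s['contact_force'],2),'op',round(s['opening'],4),'q6',round(s['qpos'][5],3)); print(np.round(R,4))
    return s,R
def to(p):
    s,R=st(False); return R.T@(np.array(p)-s['tool_pos'])
YAW=0.155
def turn():
    # turn about tool x (deg) that brings tool z along +-box x
    s,R=st(False); a=np.arctan2(R[1,2],R[0,2]); d=(YAW-a+np.pi/2)%np.pi-np.pi/2
    return np.degrees(d)*np.sign(R[2,0])  # world z rot -> about tool x
E
python3 - <<'E'
from h import *
st(); print(to([0.42,-0.3,0.235]),turn())
E
```

```text
t 0.7 p [ 0.1217 -0.5107  0.2268] F [ 0.28 -0.57 -0.83] op 0.0917 q6 -0.146
[[ 0.000e+00  2.317e-01 -9.728e-01]
 [-1.000e-04 -9.728e-01 -2.317e-01]
 [-1.000e+00  2.000e-04 -0.000e+00]]
[-0.00824861 -0.13587023 -0.33904318] 4.515279449286893
```

Request:
play_rows(
  moves=[
    [[-0.001,-0.014,-0.034,0.5,-1],[-0.001,-0.014,-0.034,0.5,-1],[-0.001,-0.014,-0.034,0.5,-1],[-0.001,-0.014,-0.034,0.5,-1],[-0.001,-0.014,-0.034,0.5,-1],[-0.001,-0.014,-0.034,0.5,-1],[-0.001,-0.014,-0.034,0.5,-1],[-0.001,-0.014,-0.034,0.5,-1],[-0.001,-0.014,-0.034,0.5,-1],[-0.001,-0.014,-0.034,0,-1]],
  ],
  grip_force=20,
)

```text
time: 1.7
tool_pos: [0.4364, -0.3043, 0.2372]
tool_rot: [1.565, 1.568, -1.434]
contact_force: [0.4, -0.3, 0.4]
opening: 0.0162
```

Run:
```python
from h import *
st(); print(to([0.57,0.17,0.235]),turn())
```

```text
t 1.7 p [ 0.4364 -0.3043  0.2372] F [ 0.42 -0.35  0.38] op 0.0162 q6 0.677
[[ 4.000e-04  1.423e-01 -9.898e-01]
 [-3.200e-03 -9.898e-01 -1.423e-01]
 [-1.000e+00  3.200e-03  0.000e+00]]
[ 0.00071141 -0.45048944 -0.19969364] -0.7012637433242173
```

Request:
play_rows(
  moves=[
    [[0,-0.046,-0.018,0,-1],[0,-0.046,-0.018,0,-1],[0,-0.046,-0.018,0,-1],[0,-0.046,-0.018,0,-1],[0,-0.046,-0.018,0,-1],[0,-0.046,-0.018,0,-1],[0,-0.046,-0.018,0,-1],[0,-0.046,-0.018,0,-1],[0,-0.046,-0.018,0,-1],[0,-0.03,-0.01,-0.7,-1]],
  ],
)

```text
time: 2.7
tool_pos: [0.5473, 0.1676, 0.2356]
tool_rot: [2.321, 1.564, -0.666]
contact_force: [0.3, -0.9, 0.8]
opening: 0.0003
```

Run:
```python
from h import *
s,R=st(); print(to([0.5405,0.1759,0.235]),turn())
snap('top','top1');snap('side','side1')
a=cv2.imread('pics/top1.png'); b=cv2.imread('pics/side1.png')
A=cv2.resize(a[150:250,190:290],None,fx=4,fy=4); B=cv2.resize(b[160:260,190:290],None,fx=4,fy=4)
cv2.imwrite('pics/c1.png',np.hstack([A,B]))
```

```text
t 2.7 p [0.5473 0.1676 0.2356] F [ 0.29 -0.87  0.82] op 0.0003 q6 1.584
[[ 0.0055  0.1533 -0.9882]
 [-0.0043 -0.9882 -0.1533]
 [-1.      0.0051 -0.0048]]
[ 0.00050493 -0.00926735  0.00546581] -0.0611612063235305
```

View pics/c1.png

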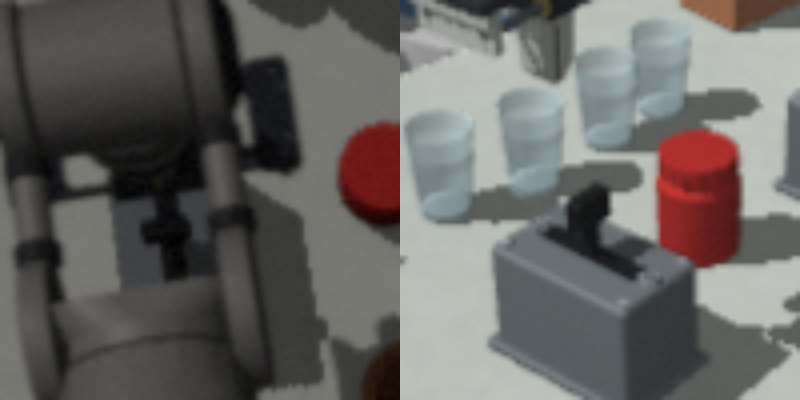

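Request:
play_rows(
  moves=[
    [[0,-0.009,0.003,0,-1],[0.02,0,0,0,-1],[0.02,0,0,0,-1],[0.02,0,0,0,-1],[0.015,0,0,0,-1],[0.01,0,0,0,-1],[0.01,0,0,0,-1],[0.01,0,0,0,-1],[0.005,0,0,0,-1],[0,0,0,0,-1]],
  ],
)

```text
time: 3.8
tool_pos: [0.5422, 0.173, 0.1227]
tool_rot: [2.554, 1.562, -0.438]
contact_force: [0.1, 0.0, 0.8]
opening: 0.0003
```

```bash
cat >> h.py <<'E'
P=np.array([0.503,0.170])
def bx():
    s,R=st(False); d=s['tool_pos'][:2]-P; u=np.array([np.cos(YAW),np.sin(YAW)]); v=np.array([-u[1],u[0]]); F=s['contact_force']
    print('t',round(s['time'],2),'box x,y mm',np.round([d@u*1e3,d@v*1e3],1),'z',round(s['tool_pos'][2]*1e3,1),'Fx,Fy,Fz',np.round([F[:2]@u,F[:2]@v,F[2]],2),'turn',round(turn(),2),'toolx',np.round(R[:,0],4))
E
python3 - <<'E'
from h import *
bx()
snap('top','top2');snap('side','side2')
a=cv2.imread('pics/top2.png'); b=cv2.imread('pics/side2.png')
A=cv2.resize(a[150:250,190:290],None,fx=4,fy=4); B=cv2.resize(b[160:260,190:290],None,fx=4,fy=4)
cv2.imwrite('pics/c2.png',np.hstack([A,B]))
E
```

```text
t 3.8 box x,y mm [39.2 -3.1] z 122.7 Fx,Fy,Fz [0.06 0.01 0.82] turn -0.29 toolx [ 0.008  -0.0037 -1.    ]
```

View pics/c2.png

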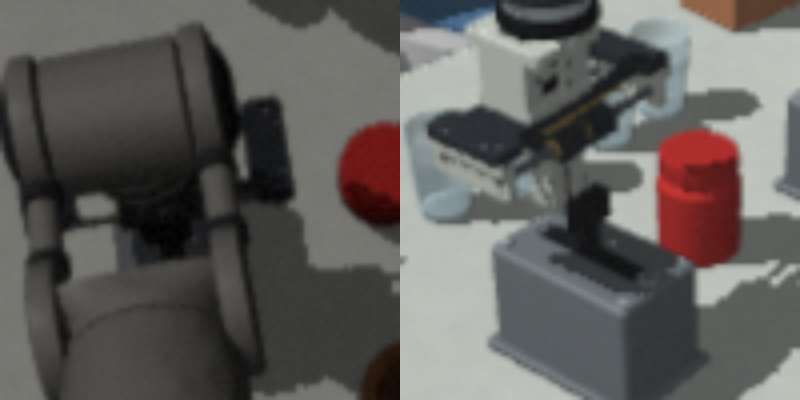

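Request:
play_rows(
  moves=[
    [[0.005,-0.003,0,0,-1],[0,0,0.004,0,-1],[0,0,0.004,0,-1],[0,0,0.004,0,-1],[0,0,0.002,0,-1],[0,0,0.002,0,-1],[0,0,0.002,0,-1],[0,0,0.002,0,-1],[0,0,0.002,0,-1],[0,0,0.002,0,-1]],
  ],
)

```text
time: 4.9
tool_pos: [0.5195, 0.1735, 0.1205]
tool_rot: [2.913, 1.553, -0.079]
contact_force: [2.1, 0.4, 0.8]
opening: 0.0005
```

```bash
python3 -c "
from h import *
bx()"
```

```text
t 4.9 box x,y mm [16.9  0.9] z 120.5 Fx,Fy,Fz [2.11 0.12 0.76] turn -0.27 toolx [ 0.0181 -0.0014 -0.9998]
```

Request:
play_rows(
  moves=[
    [[0.002,0,0.001,0,-1],[0.002,0,0.001,0,-1],[0.001,0,0.001,0,-1],[0,0,0.001,0,-1],[0,0,0.001,0,-1],[0,0,0.001,0,-1],[0,0,0.001,0,-1],[0,0,0.001,0,-1],[0,0,0.001,0,-1],[0,0,0.001,0,-1]],
  ],
)

```text
time: 5.9
tool_pos: [0.5102, 0.172, 0.1155]
tool_rot: [2.951, 1.549, -0.041]
contact_force: [6.2, 2.3, -1.2]
opening: 0.0004
```

```bash
python3 -c "
from h import *
bx()"
```

```text
t 5.9 box x,y mm [7.4 0.8] z 115.5 Fx,Fy,Fz [ 6.45  1.34 -1.2 ] turn -0.28 toolx [ 2.140e-02 -9.000e-04 -9.998e-01]
```

Request:
play_rows(
  moves=[
    [[0,0,0.0005,0,-1],[0,0,0.0005,0,-1],[0,0,0.0005,0,-1],[0,0,0.0005,0,-1],[0,0,0.0005,0,-1],[0,0,0.0005,0,-1],[0,0,0.0005,0,-1],[0,0,0.0005,0,-1],[0,0,0.0005,0,-1],[0,0,0.0005,0,-1]],
  ],
)

```text
time: 6.9
tool_pos: [0.5102, 0.172, 0.1156]
tool_rot: [3.035, 1.538, 0.043]
contact_force: [4.6, 1.3, -0.9]
opening: 0.0005
```

```bash
python3 -c "
from h import *
bx()"
```

```text
t 6.9 box x,y mm [7.5 0.8] z 115.6 Fx,Fy,Fz [ 4.8   0.6  -0.87] turn -0.31 toolx [ 0.033   0.0014 -0.9995]
```

Request:
play_rows(
  moves=[
    [[0,0,0.001,0,-1],[0,0,0.001,0,-1],[0,0,0.001,0,-1],[0,0,0.001,0,-1],[0,0,0.001,0,-1],[0,0,0.001,0,-1],[0,0,0.001,0,-1],[0,0,0.001,0,-1],[0,0,0.001,0,-1],[0,0,0.001,0,-1]],
  ],
)

```text
time: 7.9
tool_pos: [0.5101, 0.1719, 0.1161]
tool_rot: [3.098, 1.516, 0.105]
contact_force: [6.5, 1.5, -2.9]
opening: 0.0005
```

```bash
python3 -c "
from h import *
bx()"
```

```text
t 7.9 box x,y mm [7.3 0.8] z 116.1 Fx,Fy,Fz [ 6.66  0.45 -2.94] turn -0.39 toolx [ 0.0549  0.0058 -0.9985]
```

Request:
play_rows(
  moves=[
    [[0,0,0.0015,0,-1],[0,0,0.0015,0,-1],[0,0,0.0015,0,-1],[0,0,0.0015,0,-1],[0,0,0.0015,0,-1],[0,0,0.0015,0,-1],[0,0,0.0015,0,-1],[0,0,0.0015,0,-1],[0,0,0.0015,0,-1],[0,0,0.0015,0,-1]],
  ],
)

```text
time: 8.9
tool_pos: [0.509, 0.1716, 0.1167]
tool_rot: [3.134, 1.484, 0.138]
contact_force: [7.7, 2.1, -3.2]
opening: 0.0005
```

```bash
python3 -c "
from h import *
bx()
snap('side','side3')
b=cv2.imread('pics/side3.png')
cv2.imwrite('pics/c3.png',cv2.resize(b[170:260,190:290],None,fx=6,fy=6))
"
```

```text
t 8.9 box x,y mm [6.2 0.7] z 116.7 Fx,Fy,Fz [ 7.88  0.87 -3.22] turn -0.52 toolx [ 0.0857  0.0119 -0.9962]
```

View pics/c3.png

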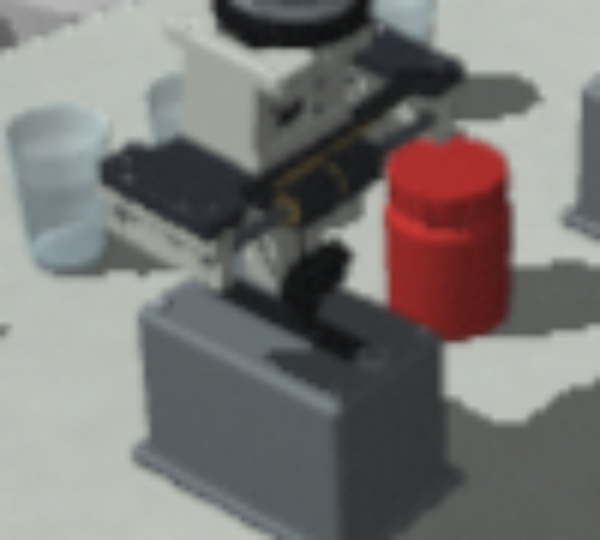

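Request:
play_rows(
  moves=[
    [[-0.003,0,-0.001,0,-1],[-0.002,0,0.001,0,-1],[0,0,0.002,0,-1],[0,0,0.002,0,-1],[0,0,0.002,0,-1],[0,0,0.002,0,-1],[0,0,0.002,0,-1],[0,0,0.002,0,-1],[0,0,0.002,0,-1],[0,0,0.002,0,-1]],
  ],
)

```text
time: 9.95
tool_pos: [0.5031, 0.1704, 0.1222]
tool_rot: [3.141, 1.459, 0.144]
contact_force: [8.6, 1.6, -4.4]
opening: 0.0004
```

```bash
python3 -c "
from h import *
bx()"
```

```text
t 9.95 box x,y mm [0.1 0.4] z 122.2 Fx,Fy,Fz [ 8.72  0.25 -4.45] turn -0.59 toolx [ 0.1105  0.016  -0.9937]
```

Request:
play_rows(
  moves=[
    [[0.001,0,0.002,0,-1],[0,0,0.002,0,-1],[0,0,0.002,0,-1],[0,0,0.002,0,-1],[0,0,0.002,0,-1],[0,0,0.002,0,-1],[0,0,0.002,0,-1],[0,0,0.002,0,-1],[0,0,0.002,0,-1],[0,0,0.002,0,-1]],
  ],
)

```text
time: 10.95
tool_pos: [0.5001, 0.1697, 0.1244]
tool_rot: [-3.133, 1.418, 0.152]
contact_force: [10.8, 2.0, -4.6]
opening: 0.0004
```

```bash
python3 -c "
from h import *
bx()"
```

```text
t 10.95 box x,y mm [-2.9  0.1] z 124.4 Fx,Fy,Fz [11.    0.33 -4.62] turn -0.67 toolx [ 0.1509  0.0231 -0.9883]
```

Request:
play_rows(
  moves=[
    [[0.003,0,-0.001,0,-1],[0.003,0,0.001,0,-1],[0.001,0,0.002,0,-1],[0,0,0.002,0,-1],[0,0,0.0025,0,-1],[0,0,0.0025,0,-1],[0,0,0.003,0,-1],[0,0,0.003,0,-1],[0,0,0.003,0,-1],[0,0,0.003,0,-1]],
  ],
)

```text
time: 11.95
tool_pos: [0.5009, 0.1696, 0.1208]
tool_rot: [-3.127, 1.368, 0.157]
contact_force: [13.0, 2.0, -4.8]
opening: 0.0006
```

```bash
python3 -c "
from h import *
bx()
snap('side','side4')
b=cv2.imread('pics/side4.png')
cv2.imwrite('pics/c4.png',cv2.resize(b[170:260,190:290],None,fx=6,fy=6))
"
```

```text
t 11.95 box x,y mm [-2.2 -0.1] z 120.8 Fx,Fy,Fz [13.2   0.   -4.77] turn -0.78 toolx [ 0.1991  0.0315 -0.9795]
```

View pics/c4.png

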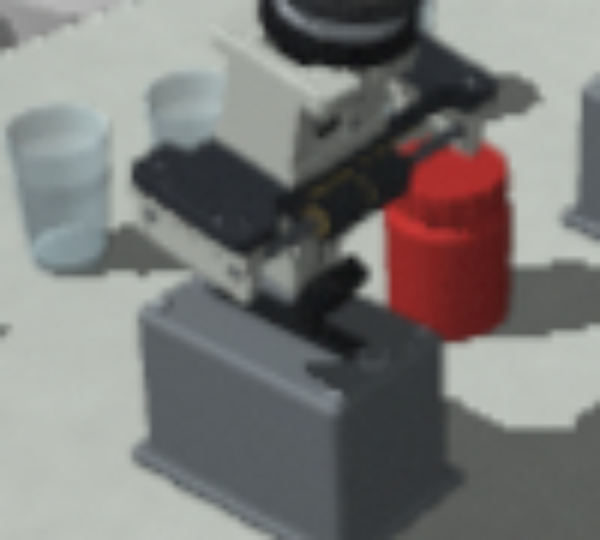

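Request:
play_rows(
  moves=[
    [[0,0,0.003,0,-1],[0,0,0.003,0,-1],[0,0,0.0035,0,-1],[0,0,0.0035,0,-1],[0,0,0.004,0,-1],[0,0,0.004,0,-1],[0,0,0.004,0,-1],[0,0,0.004,0,-1],[0,0,0.004,0,-1],[0,0,0.004,0,-1]],
  ],
)

```text
time: 13.0
tool_pos: [0.5001, 0.1692, 0.1242]
tool_rot: [-3.119, 1.285, 0.161]
contact_force: [14.9, 3.4, -5.9]
opening: 0.0004
```

```bash
python3 -c "
from h import *
bx()
snap('side','side5')
b=cv2.imread('pics/side5.png')
cv2.imwrite('pics/c5.png',cv2.resize(b[170:260,190:290],None,fx=6,fy=6))
"
```

```text
t 13.0 box x,y mm [-3.  -0.3] z 124.2 Fx,Fy,Fz [15.3   1.07 -5.85] turn -1.0 toolx [ 0.2783  0.0453 -0.9594]
```

View pics/c5.png

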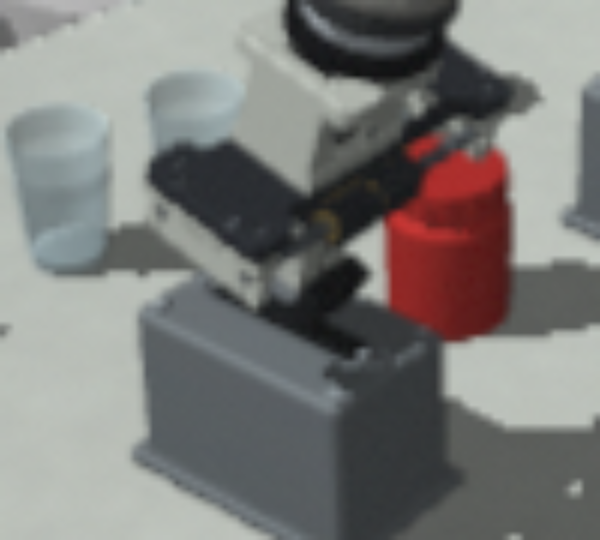

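```bash
cat >> h.py <<'E'
def bw(x,y,z):
    u=np.array([np.cos(YAW),np.sin(YAW)]); v=np.array([-u[1],u[0]]); return np.append(P+x*u+y*v,z)
def seq(*pts):
    s,R=st(False); c=s['tool_pos']
    for p in pts:
        w=bw(*p); print(np.round(1e3*R.T@(w-c),1)); c=w
E
python3 -c "
from h import *
seq((.015,0,.124),(.015,0,.19),(-.062,0,.19),(-.062,0,.118))"
```

```text
[  5.3  -0.6 -17.2]
[-63.3  -0.4 -18.6]
[-21.7   1.2  73.9]
[69.1  0.5 20.3]
```

Request:
play_rows(
  moves=[
    [[0.003,0,-0.008,0,-1],[0.002,0,-0.009,0,-1],[-0.02,0,-0.006,0,-1],[-0.022,0,-0.006,0,-1],[-0.022,0,-0.006,0,-1],[0,0,0,0,-1],[-0.007,0,0.024,0,-1],[-0.007,0,0.025,0,-1],[-0.007,0,0.025,0,-1],[0,0,0,1,-1]],
  ],
)

```text
time: 14.05
tool_pos: [0.4312, 0.1587, 0.1842]
tool_rot: [-3.104, 1.314, 0.159]
contact_force: [-0.0, 0.1, 1.0]
opening: 0.0007
```

```bash
python3 -c "
from h import *
bx(); seq((-.062,0,.19),(-.062,0,.118))
snap('side','side6')
b=cv2.imread('pics/side6.png')
cv2.imwrite('pics/c6.png',cv2.resize(b[140:260,190:290],None,fx=5,fy=5))
"
```

```text
t 14.05 box x,y mm [-72.6  -0.1] z 184.2 Fx,Fy,Fz [0.   0.13 0.98] turn -2.02 toolx [ 0.2507  0.0401 -0.9672]
[ -2.9  -0.5 -11.8]
[69.6  0.7 18.3]
```

View pics/c6.png

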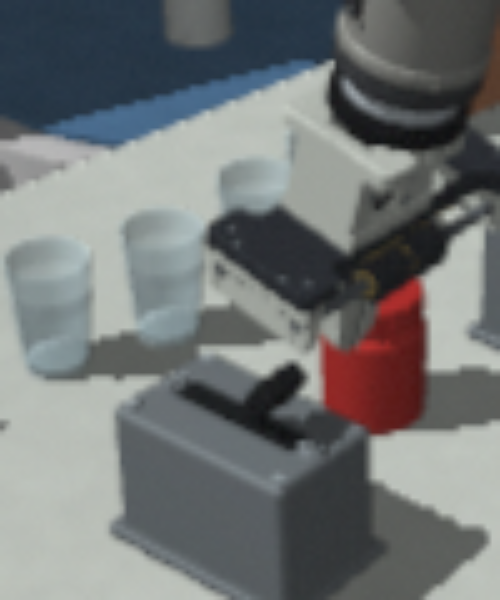

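```bash
python3 -c "
from h import *
for th in (-.3,-.4,-.45,-.5,-.55,-.6): print(th,*[np.round(((proj('side',bw(r*np.sin(th),0,.085+r*np.cos(th))))-[190,140])*5+2) for r in (.055,.068)])
"
```

```text
-0.3 [262. 375.] [267. 360.]
-0.4 [269. 381.] [275. 367.]
-0.45 [272. 384.] [279. 370.]
-0.5 [276. 387.] [283. 374.]
-0.55 [279. 390.] [287. 378.]
-0.6 [282. 393.] [291. 383.]
```

Request:
play_rows(
  moves=[
    [[0,0,-0.012,-1,-1],[0.01,0,0.003,-1,-1],[0.01,0,0.003,0,-1],[0.01,0,0.003,0,-1],[0.01,0,0.003,0,-1],[0.01,0,0.003,0,-1],[0.01,0,0.003,0,-1],[0.005,0,0.001,0,-1],[0,0,0,0,-1],[0,0,0,0,-1]],
  ],
)

```text
time: 15.1
tool_pos: [0.4492, 0.1601, 0.1098]
tool_rot: [3.135, 1.319, 0.156]
contact_force: [0.2, -0.5, 0.0]
opening: 0.0004
```

```bash
python3 -c "
from h import *
bx(); seq((-.06,0,.116),(-.00,0,.116))
snap('side','side7')
b=cv2.imread('pics/side7.png')
cv2.imwrite('pics/c7.png',cv2.resize(b[140:260,190:290],None,fx=5,fy=5))
"
```

```text
t 15.1 box x,y mm [-54.6  -1.5] z 109.8 Fx,Fy,Fz [ 0.08 -0.5   0.02] turn 0.47 toolx [ 0.2461  0.0387 -0.9685]
[-7.3 -1.5  3.6]
[ 14.9   0.5 -58.1]
```

View pics/c7.png

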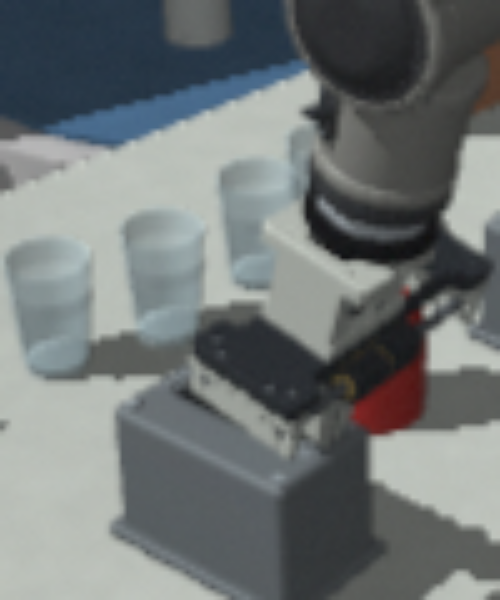

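Request:
play_rows(
  moves=[
    [[-0.007,-0.0015,0.002,0.5,-1],[0.001,0,-0.003,0,-1],[0.001,0,-0.003,0,-1],[0.001,0,-0.003,0,-1],[0.0005,0,-0.003,0,-1],[0.0005,0,-0.003,0,-1],[0.001,0,-0.003,0,-1],[0.0005,0,-0.003,0,-1],[0.0005,0,-0.003,0,-1],[0.001,0,-0.003,0,-1]],
  ],
)

```text
time: 16.15
tool_pos: [0.4738, 0.1656, 0.1176]
tool_rot: [-3.139, 1.32, 0.156]
contact_force: [-2.7, -0.3, 0.3]
opening: 0.0007
```

```bash
python3 -c "
from h import *
bx(); seq((.005,0,.118))"
```

```text
t 16.15 box x,y mm [-29.5   0.2] z 117.6 Fx,Fy,Fz [-2.74  0.11  0.35] turn -0.07 toolx [ 0.2452  0.0386 -0.9687]
[  8.2   0.2 -33.5]
```

Contact at −29.5 with 2.7 N, as expected. Keep throwing towards on.

Request:
play_rows(
  moves=[
    [[0.0005,0,-0.002,0,-1],[0.0005,0,-0.002,0,-1],[0.0005,0,-0.002,0,-1],[0.0005,0,-0.002,0,-1],[0.0005,0,-0.002,0,-1],[0.0005,0,-0.002,0,-1],[0.0005,0,-0.002,0,-1],[0.0005,0,-0.002,0,-1],[0.0005,0,-0.002,0,-1],[0.0005,0,-0.002,0,-1]],
  ],
)

```text
time: 17.15
tool_pos: [0.4956, 0.169, 0.1175]
tool_rot: [-3.14, 1.321, 0.156]
contact_force: [-2.7, -0.5, 0.3]
opening: 0.0004
```

```bash
python3 -c "
from h import *
bx(); seq((.005,0,.118))"
```

```text
t 17.15 box x,y mm [-7.4  0.1] z 117.5 Fx,Fy,Fz [-2.76 -0.04  0.27] turn -0.06 toolx [ 0.2441  0.0383 -0.969 ]
[  2.6   0.1 -12.2]
```

Request:
play_rows(
  moves=[
    [[0.0003,0,-0.0015,0,-1],[0.0003,0,-0.0015,0,-1],[0.0003,0,-0.0015,0,-1],[0.0003,0,-0.0015,0,-1],[0.0003,0,-0.0015,0,-1],[0.0003,0,-0.0015,0,-1],[0.0003,0,-0.0015,0,-1],[0.0003,0,-0.0015,0,-1],[0.0003,0,-0.0015,0,-1],[0.0003,0,-0.0015,0,-1]],
  ],
)

```text
time: 18.15
tool_pos: [0.5109, 0.1713, 0.1172]
tool_rot: [-3.14, 1.325, 0.155]
contact_force: [-2.9, -0.2, -0.6]
opening: 0.0002
```

```bash
python3 -c "
from h import *
bx()
snap('side','side8')
b=cv2.imread('pics/side8.png')
cv2.imwrite('pics/c8.png',cv2.resize(b[140:260,190:290],None,fx=5,fy=5))"
```

```text
t 18.15 box x,y mm [8.  0.1] z 117.2 Fx,Fy,Fz [-2.92  0.22 -0.61] turn -0.06 toolx [ 0.2408  0.0377 -0.9698]
```

View pics/c8.png

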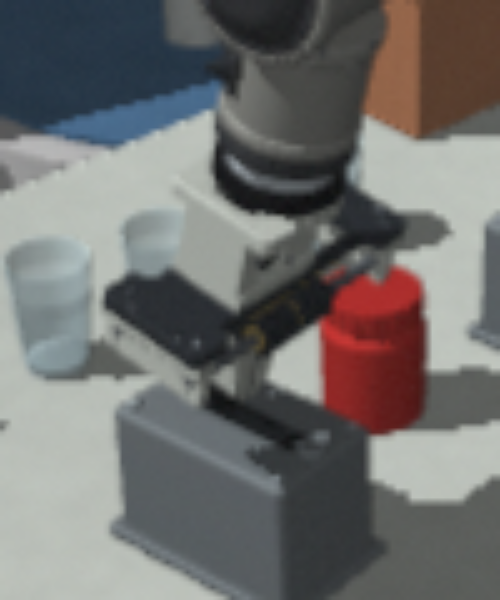

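Request:
play_rows(
  moves=[
    [[0.0003,0,-0.0015,0,-1],[0.0003,0,-0.0015,0,-1],[0.0003,0,-0.0015,0,-1],[0.0003,0,-0.0015,0,-1],[0.0003,0,-0.0015,0,-1],[0.0003,0,-0.0015,0,-1],[0.0003,0,-0.0015,0,-1],[0.0003,0,-0.0015,0,-1],[0.0003,0,-0.0015,0,-1],[0.0003,0,-0.0015,0,-1]],
  ],
)

```text
time: 19.2
tool_pos: [0.5115, 0.1715, 0.1169]
tool_rot: [3.134, 1.356, 0.149]
contact_force: [-10.3, -3.2, 6.7]
opening: 0.0004
```

```bash
python3 -c "
from h import *
bx()"
```

```text
t 19.2 box x,y mm [8.6 0.1] z 116.9 Fx,Fy,Fz [-10.63  -1.62   6.72] turn 0.05 toolx [ 0.2112  0.0316 -0.9769]
```

```bash
python3 -c "
from h import *
seq((-.015,0,.118),(-.04,0,.25))"
```

```text
[-6.1  0.1 22.8]
[-134.3    0.2   -3.8]
```

Request:
play_rows(
  moves=[
    [[-0.002,0,0.007,0,-1],[-0.002,0,0.008,0,-1],[-0.002,0,0.008,0,-1],[-0.02,0,0,0,-1],[-0.03,0,0,0,-1],[-0.03,0,0,0,-1],[-0.03,0,0,0,-1],[-0.03,0,0.02,0,-1],[-0.01,0,0.03,0,-1],[0,0,0.03,0,-1]],
  ],
)

```text
time: 20.2
tool_pos: [0.3781, 0.1506, 0.2546]
tool_rot: [3.138, 1.339, 0.151]
contact_force: [-0.1, 0.1, -0.4]
opening: 0.0008
```

```bash
python3 -c "
from h import *
bx()
snap('side','side9'); snap('top','top9')
a=cv2.imread('pics/top9.png');b=cv2.imread('pics/side9.png')
cv2.imwrite('pics/c9.png',np.hstack([cv2.resize(b[160:260,190:290],None,fx=4,fy=4),cv2.resize(a[150:250,190:290],None,fx=4,fy=4)]))
for th in (.2,.3,.4,.5,.55): print(th,*[np.round(((proj('side',bw(r*np.sin(th),0,.085+r*np.cos(th))))-[190,160])*4+1.5) for r in (.055,.068)])
"
```

```text
t 20.2 box x,y mm [-1.264e+02  1.000e-01] z 254.6 Fx,Fy,Fz [-0.05  0.13 -0.44] turn -0.01 toolx [ 0.2274  0.0347 -0.9732]
0.2 [182. 206.] [179. 191.]
0.3 [177. 205.] [172. 190.]
0.4 [172. 205.] [166. 190.]
0.5 [167. 206.] [160. 190.]
0.55 [165. 206.] [158. 191.]
```

View pics/c9.png

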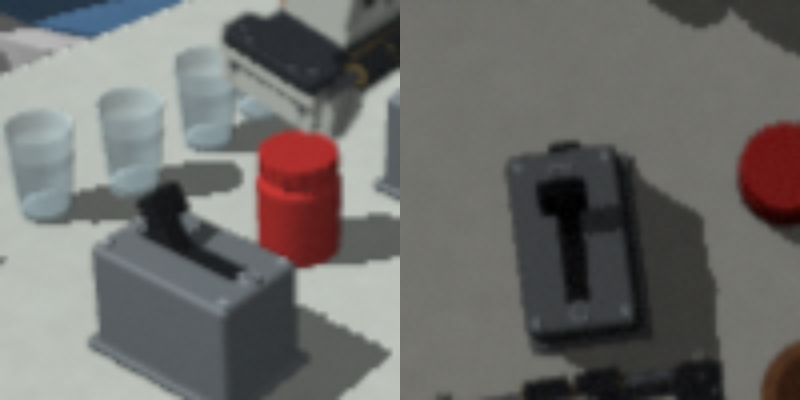

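View pics/side9.png

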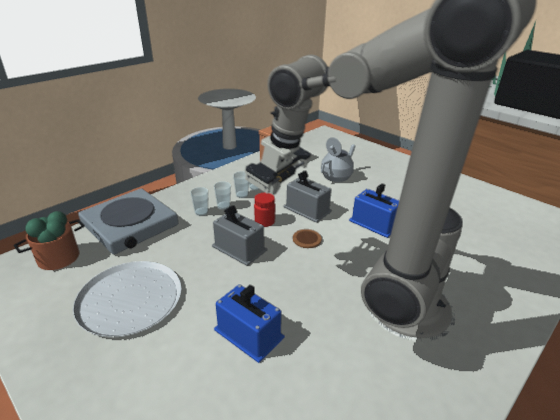

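```bash
python3 -c "
from h import *
a=cv2.imread('pics/side0.png').astype(int);b=cv2.imread('pics/side9.png').astype(int)
d=np.abs(a-b).max(2)
for n,(x,y) in dict(jar=(264,209),coaster=(307,239),g0=(201,203),g1=(223,195),other_handle=(304,178),tray=(130,300)).items(): print(n,d[y-6:y+7,x-6:x+7].max())
print(np.abs(robot.observe()['qvel']).max()); print(robot.hand_in())"
```

```text
jar 11
coaster 9
g0 11
g1 11
other_handle 12
tray 12
0.0844042259914529
the job is handed in; nothing more can be done
None
```

The tripped switch is reset and handed in after about 20 s of the 64 s allowed. It was the left grey box, at about (234, 211) in the top picture.

- **Off:** I pushed the lever with shut fingers through the catch until it stood still against a hard stop at about −0.45 to −0.5 rad. The last wrist reading there was about 16 N.
- **On:** It then went over at a steady 2.7 to 2.9 N, past where it would have been blocked, and stopped hard. The reading there was about 12.7 N in total.
- **Final pictures:** The lever stands at about 0.55 rad, matching the other switch. The handle area of the other switch, the jar, coaster, tray and two of the glasses show no change from the first picture. The other two glasses and the teapot I checked only by eye.
- **Robot:** It is clear of everything, about 125 mm in front of the box centre, and wrist force reads about zero.

**What did not go as planned:**
- Pushing against the catch tilted the tool by up to about 16°. I carried on with it tilted and raised or lowered the tips to suit.
- The fingers touched low on the handle, so 16 N there is only about 12 to 13 N at the handle centre, at or just under the 13 N lower guide. The unblocked travel to on suggests the reset took.
- Forces were read only about once a second, so brief peaks between readings were not seen.

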